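# Hold a brass fitting home on the leak tester

### The arm

A 6-joint arm with a two-finger parallel gripper is mounted at the origin on the work surface. World frame = base frame: x ahead of the robot, y to its left, z up, the work surface at z = 0. Lengths are in m, angles in rad, forces in N, time in s.
With the tool pointing down it reaches from about 0.25 to 0.725 m from the base axis. Payload 4 kg.
Tool frame: the origin (TCP) lies midway between the tips of the shut fingers; the grasp point (between the pads) lies 19 mm behind it; z points along the fingers, y is the line along which they close (so a half turn about z gives the same grasp; the last joint's range is limited). The gripper opens to 85 mm and grips with 20 to 120 N. Pads are 22 mm wide; open, the fingers measure 114 mm over their backs; the gripper's body (76 mm by 85 mm) begins 54 mm behind the grasp point. The pads swing forward as they close: fully open they stand 13 mm farther back than shut.
Start: joints at [1.142, 0.241, 0.005, 1.335, 0, 1.571], TCP at [0.208, 0.455, 0.231] pointing down, gripper open.
Joint ranges: [-2.72, 2.72], [-1.05, 1.87], [-1.09, 1.28], [-1.99, 2.15], [-1.42, 1.44], [-3.14, 3.14]. Speed limits (rad/s): [2.79, 2.79, 3.14, 3.14, 3.14, 3.14].

### API

Orientations are given as a unit quaternion [x, y, z, w].
In Python, from workcell import get_obs, camera, job_done, silhouettes gives the robot as it stands. The module is installed in compiled form; this text tells all that it offers.
- The arm moves only by the tool drive_tool, never from a script. Its argument "increments" is a list of rows, each a list of 3 entries, a list of its own where there are three numbers: the shift along the world's x, y, z in mm, then the turn, a rotation vector about the world's x, y, z in degrees, then the opening, from 0 (shut) to 1 (fully open). A call has 1 to 8 rows; each row shifts and turns the commanded pose from where the row before left it; what a row does not reach is not made up. A row lasts 1/12 s, in which the tool goes at most 41.7 mm and 7.16 degrees, less where a joint would pass 70% of its speed; a pose out of reach is approached as far as the arm can. A call is refused whole if a number of a shift passes 41.7 or a number of a turn 7.16, either way. A call with a gripper value outside its range is refused whole. The fingers move at their own pace and stop on an object; the grip force is fixed at half the most. Time passes only in rows, so rows that do not move let the fingers close. It gives the time, the measured TCP pose, the force, the opening and the grip force at its end, in the units of the state.
- get_obs(): the state, without advancing time (a new reading comes with each control period).
- camera(name): name is "side" or "top"; returns a dict with "image" (400x640x3 uint8, red, green, blue), "K" (3x3 intrinsics, pixels), "k1" (the pictures are not rectified: a ray, as slopes to the right and down, at radius r is drawn at 1 + k1 r^2 times it, then the intrinsics apply), "view" (4x4, takes a point from world to camera coordinates). Camera axes: x right, y down, z forward; pixel columns grow to the right and rows downward; lengths in m; the calibration is good to about 2 mm. A picture is of the moment at which its call begins. There is no depth.
- job_done(): hands the job in; it is judged then, once.
Trained networks look in a picture, given as the dict that the camera call returned (one of the last four; its "shot" number tells which), for a name from the list of things; names that differ only in an ending like _2 or _b are one class to them, and where a whole thing is asked for, a point or a joint stands for the part that bears it (a point fixed in the world has none). Each returns a list of dicts, best first, with "conf" (0 to 1); they miss things now and then, are a little off and sometimes report something else, mostly with a low value. They report only what shows in the picture. A call takes as long as a camera call. They do not tell look-alikes from the thing itself.
- silhouettes(query, picture): "region" (400x640 bool, what is visible of it) and "bbox" ([left, top, right, bottom] in pixels, round what is visible of it).
The state is a dict: "clock": time; "joint_pos": joint angles; "joint_vel": joint speeds; "tau": joint torques, N m; "eef_pos": TCP position; "tool_rot": TCP orientation; "ft_force": force on the tool from outside, world axes, zero at the start; "ft_torque": the same for the moment, N m; "grip_width": finger opening in m; "grasp_force": force on a finger pad.
Only numpy, scipy, OpenCV 4.12 (cv2) and the standard library are available. Lean on these libraries where they do the work, as an engineer would, in place of code of your own. Each camera call takes 0.05 s, during which the arm holds its last target. There are 200 camera calls.

### The job

Swing the leak tester's guard door wide open by its handle, then pick up the long brass fitting, put its round nose through the slot of the stop plate and push squarely against the sprung plunger until the shoulder of its square body is fully home on the stop plate. Finish while still holding it pressed there: do not let go, and leave the door wide open. Leave the other things on the table where they are.

Things in the scene. Friction and masses are not known exactly. Their poses are not given: they have to be found in the camera images.
- station: Leak tester: grey open-topped box fixed to the table, 210 mm deep (x), 180 wide, walls 130 high, 8 thick; gauge on the back wall up to 195 high. Origin on the table under the middle of the doorway (its whole front, x = 0, no lintel); +x inwards (push direction), z up. On its midline: bed 28 wide, x 4 to 45, top z 52; stop plate; plunger; plunger housing from x = 100, 50 wide, top z 95.
- stop: Hard stop fixed in the station: upright steel plate 70 mm wide, 12 thick, top at z = 94, with an open-topped slot 26 wide in the middle (slot floor z = 56). Origin at table level in the middle of its front face (station x = 45 mm), which the fitting's shoulder must meet; axes as the station's.
- plunger_face (a point): Centre of the plunger's flat steel face (20 mm across), which looks to the station's -x; at rest at station x = 69 mm, y = 0, z = 70 mm, just behind the slot. It moves along +x as it is pressed. Axes as the station's.
- plunger (a joint): Plunger travel in m: 0 at rest, grows as pressed in along station +x. Spring: 6 N at rest, 0.6 N more per mm. With the long fitting's shoulder on the stop plate it reads 0.010 (spring 12 N); its own limit is 0.016. It springs back when let go.
- guard_door (a joint): Door angle in rad: 0 closed (blocks the doorway), up to 1.9; starts at 0 to 0.25. Opens outwards, anticlockwise seen from above, about the upright hinge at the doorway's -y end; stays where it is left (light friction). Steel panel 176 mm wide, 8 thick, from 18 to 130 mm high.
- door_handle (a point): Grip point of the door's handle: on the axis of an upright round steel bar, 16 mm diameter, on a bracket, 45 mm in front of the panel's mid-plane and 154 mm from the hinge along the door. Bar top 170 mm above the table, this point 148 mm; bracket 16 mm wide, top at 118 mm: pinch the bar from above.
- door_hinge (a point): Point on the door's hinge axis, at the height of door_handle (station x = -4 mm, y = -90 mm).
- fitting: Long brass fitting, the part to press: square body 32 x 32, 70 mm long; round nose 16 diameter, 34 long at the +x end; round tail 24 diameter, 15 long at the -x end; 119 mm over all, 0.3 to 0.54 kg. Lies on a flat. Origin: middle of the square body's underside; +x to the nose, z up; axis 16 mm above the origin, shoulder (square body's front face) at x = 35 mm.
- fitting_tip (a point): Centre of the end of the fitting's nose: 69 mm ahead of fitting and 16 mm above it.
- short_fitting: Bystander: a similar brass fitting, but only 60 mm over all (square body 32 x 32 x 36 mm, nose 14 mm long). Origin in the middle of the underside.
- tee: Bystander: brass tee, square body 32 x 32 x 40 mm with round stubs of 24 mm diameter, 12 mm long, at both ends and on top (44 mm high). Origin in the middle of the underside.
- screwdriver: Bystander: orange-handled screwdriver 200 mm long lying on the table. Origin at its middle on the table, x along it.
- tape_roll: Bystander: white roll of tape lying flat, 70 mm across, 25 mm high. Origin in the middle of the underside.
There are look-alikes about, which are no part of the job. Leave any grey or white look-alike of the fitting alone.

How it is judged:
By the outcome, as a careful person would: the job done as asked, in the order asked, and still so for the second after the job is handed in, while the arm keeps its last pose, push and grip.
It also fails if it takes over 64 s, if anything falls off the work surface, if the arm or the gripper's body presses on something with over 40 N, if the wrist force passes 120 N, or if a joint passes its speed limit or range.

## Working session

There is one attempt and no reset: what is moved stays moved. The work goes in short steps, Python scripts to look and compute and a tool call to move; the robot and the scene stay as the last step left them, time stands still between calls to the robot, and variables do not carry over. Pictures are saved under pics/ and viewed, at most 10 in all, crops included, and the job is handed in when it is done.

Besides the shell and the picture viewer there is one more tool, called after "Request:" as name(argument=value, ...) on one line, values as JSON. drive_tool: Moves the arm, as the interface text tells. Its arguments: {"type":"object","properties":{"increments":{"type":"array"}},"required":["increments"]}

```bash
mkdir -p pics; cat > h.py <<'E'
import numpy as np, cv2
from workcell import get_obs, camera, job_done, silhouettes
def save(c,n): cv2.imwrite('pics/'+n,c['image'][:,:,::-1])
def proj(c,P):
    P=np.atleast_2d(P); V=c['view']; q=P@V[:3,:3].T+V[:3,3]; s=q[:,:2]/q[:,2:]
    s=s*(1+c['k1']*(s**2).sum(1,keepdims=True)); K=c['K']
    return s@K[:2,:2].T+K[:2,2]
def ray(c,uv):
    K=c['K'];d=np.linalg.solve(K[:2,:2],np.array(uv,float)-K[:2,2]); s=d.copy()
    for _ in range(20): s=d/(1+c['k1']*(s@s))
    V=c['view'];R=V[:3,:3]; v=R.T@np.r_[s,1]; return -R.T@V[:3,3], v/np.linalg.norm(v)
def atz(c,uv,z):
    o,v=ray(c,uv); return o+v*(z-o[2])/v[2]
def tri(c1,u1,c2,u2):
    a,v=ray(c1,u1);b,w=ray(c2,u2)
    t=np.linalg.lstsq(np.c_[v,-w],b-a,rcond=None)[0]; p=a+v*t[0];q=b+w*t[1]
    return (p+q)/2,np.linalg.norm(p-q)
E
python3 - <<'E'
from h import *
for n in('top','side'):
    c=camera(n); save(c,n+'0.png'); print(n,c['K'].tolist(),c['k1'],(-c['view'][:3,:3].T@c['view'][:3,3]).round(3), c['view'][:3,:3].round(2).tolist())
    for q in ['fitting','short_fitting','station','stop','guard_door','door_handle','plunger_face','tee']:
        for d in silhouettes(q,c): 
            if d['conf']>.15:
                ys,xs=np.nonzero(d['region']); print(q,round(d['conf'],2),[int(v) for v in d['bbox']],len(xs),xs.mean().round(1),ys.mean().round(1))
o=get_obs();print(o['eef_pos'],o['tool_rot'],o['grip_width'],o['clock'])
E
```

```text
top [[361.90115367899153, 0.0, 321.84308886916693], [0.0, 361.90115367899153, 195.0765608412276], [0.0, 0.0, 1.0]] 0.014267878022100411 [ 0.556 -0.052  0.964] [[0.02, -1.0, 0.0], [-0.99, -0.02, -0.1], [0.1, 0.0, -1.0]]
fitting 0.9 [309, 244, 351, 269] 484 327.2 259.7
fitting 0.62 [456, 223, 475, 265] 585 466.1 245.5
fitting 0.59 [340, 199, 383, 221] 450 364.3 210.5
fitting 0.35 [410, 216, 429, 238] 304 420.5 226.4
short_fitting 0.65 [367, 263, 385, 289] 280 378.7 276.7
station 0.89 [132, 169, 262, 267] 8574 191.9 217.8
stop 0.62 [223, 169, 259, 243] 909 238.4 206.5
stop 0.59 [205, 199, 228, 226] 324 216.3 213.1
guard_door 0.75 [221, 168, 265, 242] 1030 239.3 208.4
door_handle 0.65 [220, 166, 258, 239] 980 238.8 207.7
plunger_face 0.63 [194, 210, 213, 219] 60 203.7 216.0
tee 0.85 [413, 216, 429, 239] 298 420.8 226.5
tee 0.35 [197, 210, 211, 218] 57 204.0 215.4
side [[387.953399347487, 0.0, 320.27857102362725], [0.0, 387.953399347487, 196.88375702941374], [0.0, 0.0, 1.0]] -0.09075841044529859 [ 0.093 -0.549  0.686] [[0.67, -0.74, -0.01], [-0.48, -0.42, -0.77], [0.57, 0.52, -0.64]]
fitting 0.76 [323, 227, 375, 252] 726 350.1 239.2
fitting 0.65 [408, 302, 446, 353] 897 427.3 327.8
fitting 0.61 [261, 241, 310, 261] 806 284.6 250.0
short_fitting 0.8 [299, 279, 323, 305] 486 313.2 292.7
station 0.66 [168, 120, 276, 206] 6632 224.0 161.4
station 0.18 [296, 277, 325, 303] 490 313.1 292.9
stop 0.45 [233, 152, 249, 183] 174 239.6 164.1
stop 0.25 [384, 223, 433, 273] 456 412.7 242.6
guard_door 0.92 [236, 135, 277, 206] 1409 257.1 169.4
door_handle 0.86 [236, 138, 279, 205] 1441 257.1 169.7
tee 0.76 [377, 271, 406, 296] 511 391.9 282.3
tee 0.74 [381, 221, 435, 273] 448 416.3 238.6
[0.20788752 0.45473532 0.23132636] [2.12771575e-01 9.77101968e-01 9.73122900e-06 1.99646097e-05] 0.08569240048790673 0.9
```

```bash
python3 - <<'E'
import cv2
t=cv2.imread('pics/top0.png');s=cv2.imread('pics/side0.png')
a=cv2.resize(t[150:310,120:490],None,fx=2.16,fy=2.16,interpolation=cv2.INTER_CUBIC)
cv2.imwrite('pics/tc.png',a)
cv2.imwrite('pics/sc.png',cv2.resize(s[100:370,150:480],None,fx=2.2,fy=2.2,interpolation=cv2.INTER_CUBIC))
E
```

```text
(no output)
```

View pics/tc.png

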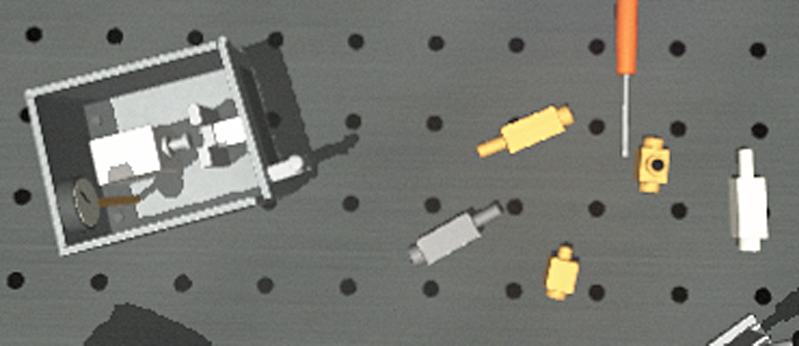

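View pics/sc.png

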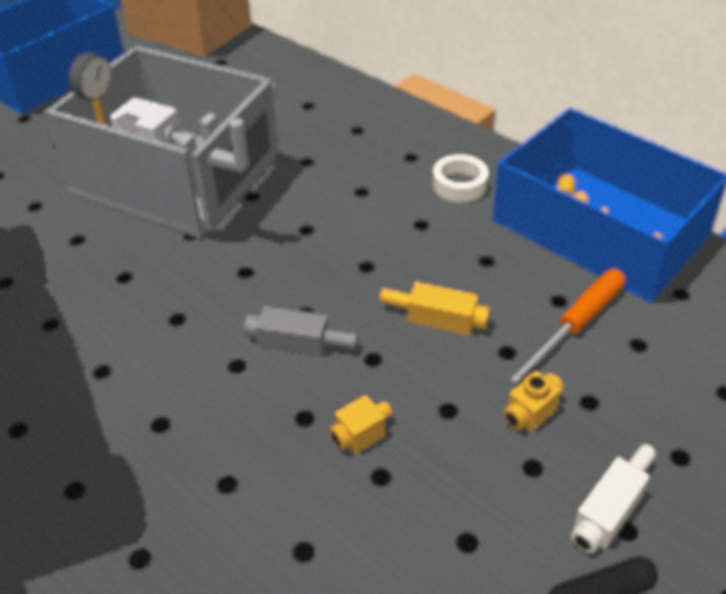

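The scene has three long fittings. The brass one is at top (364,210) and side (350,239), a grey look-alike is at top (327,260) and a white one at top (466,245). Only the first is brass and long, with its nose towards the station at top (342,219), so that is the target. The short fitting is at top (378,277) and the tee at (420,226). The door is nearly closed, with its handle at top ~(252,227). Next I fit the models to both views.

```bash
cat > fit.py <<'E'
from h import *
from scipy.optimize import minimize, differential_evolution
def Rz(a): return np.array([[np.cos(a),-np.sin(a),0],[np.sin(a),np.cos(a),0],[0,0,1]])
def box(x0,x1,y0,y1,z0,z1): return np.array([[x,y,z] for x in(x0,x1) for y in(y0,y1) for z in(z0,z1)])
def cyl(x0,x1,r,z):
    t=np.arange(0,2*np.pi,.3); return np.array([[x,r*np.cos(a),z+r*np.sin(a)] for x in(x0,x1) for a in t])
FIT=[box(-.035,.035,-.016,.016,0,.032),cyl(.035,.069,.008,.016),cyl(-.05,-.035,.012,.016)]
def render(c,parts,x,y,z,yaw,S=4):
    m=np.zeros((400*S,640*S),np.uint8)
    for p in parts:
        uv=proj(c,p@Rz(yaw).T+[x,y,z]); h=cv2.convexHull(((uv+.5)*S*16).astype(np.int32)); cv2.fillConvexPoly(m,h,255,shift=4)
    return cv2.resize(m,(640,400),interpolation=cv2.INTER_AREA)/255.
def fitpart(cs,masks,parts,x0):
    cost=lambda p: sum(np.abs(render(c,parts,*p)-m).sum() for c,m in zip(cs,masks))
    r=minimize(cost,x0,method='Nelder-Mead',options=dict(initial_simplex=np.array([x0]+[np.array(x0)+d for d in np.diag([.01,.01,.008,.15])]),xatol=1e-4,fatol=.1,maxiter=200)); return r.x,r.fun
def yellow(c,bb):
    h=cv2.cvtColor(c['image'],cv2.COLOR_RGB2HSV); m=(h[...,0]>12)&(h[...,0]<35)&(h[...,1]>110)&(h[...,2]>60)
    k=np.zeros_like(m); k[bb[1]:bb[3],bb[0]:bb[2]]=1; return (m&k).astype(float)
# station polylines
def st_lines():
    L=[]; W=[(0,-.09),(.21,-.09),(.21,.09),(0,.09)]; I=[(0,-.082),(.202,-.082),(.202,.082),(0,.082)]
    for P in(W,I):
        for a,b in zip(P[:-1],P[1:]): L.append(((*a,.13),(*b,.13)))
    L.append(((.1,-.025,.095),(.1,.025,.095)));L.append(((.1,-.025,.095),(.14,-.025,.095)));L.append(((.1,.025,.095),(.14,.025,.095)))
    for s in(-1,1):
        for x in(.045,.057): L.append(((x,s*.035,.094),(x,s*.013,.094)))
    return L
def door_lines():  # in hinge frame, along door = +y at angle 0
    return [((-.004,0,.13),(-.004,.176,.13)),((.004,0,.13),(.004,.176,.13)),((-.004,.176,.13),(-.004,.176,.018)),((-.049,.154,.17),(-.033+-.004,.154,.17)),((-.045,.146,.17),(-.045,.162,.17))]
def sample(L): return np.array([np.array(a)+(np.array(b)-a)*t for a,b in L for t in np.linspace(0,1,25)]),len(L)
def gmag(c):
    g=cv2.GaussianBlur(cv2.cvtColor(c['image'],cv2.COLOR_RGB2GRAY).astype(np.float32),(0,0),.8)
    m=np.hypot(cv2.Sobel(g,5,1,0),cv2.Sobel(g,5,0,1)); return cv2.GaussianBlur(np.minimum(m,150),(0,0),.7)
def score(G,c,P):
    uv=proj(c,P).astype(np.float32); return cv2.remap(G,uv[None,:,0],uv[None,:,1],cv2.INTER_LINEAR).mean()
def T(p,P): return P@Rz(p[2]).T+[p[0],p[1],0]
def door_w(p,P): # p= x,y,yaw,door
    return T(p,(P@Rz(p[3]).T)+[-.004,-.09,0])
E
python3 - <<'E'
from fit import *
t=camera('top');s=camera('side')
g0=atz(t,(364,210),.016);tip=atz(t,(343,219),.016)
yaw=np.arctan2(*(tip-g0)[[1,0]])
r=fitpart([t,s],[yellow(t,(330,190,395,230)),yellow(s,(312,217,386,262))],FIT,[g0[0],g0[1],0.004,yaw]);print('fit',r[0].round(4),r[1])
for i,(c,bb) in enumerate([(t,(330,190,395,230)),(s,(312,217,386,262))]):
    print('single',fitpart([c],[yellow(c,bb)],FIT,[*r[0][:2],0,r[0][3]])[0].round(4), yellow(c,bb).sum())
# station
Gs=[gmag(t),gmag(s)]; L,_=sample(st_lines()); D,_=sample(door_lines())
def cost(p): return -sum(score(G,c,T(p,L))+.4*score(G,c,door_w(p,D)) for G,c in zip(Gs,(t,s)))
c0=atz(t,(133,193),.13);c1=atz(t,(150,267),.13);f0=atz(t,(222.8,168.5),.13)
print(c0,c1,f0,np.linalg.norm(c0-c1),np.linalg.norm(c0-f0))
yw=np.arctan2(*(c0-f0)[[1,0]]); mid=(c0+c1)/2-.21*np.array([np.cos(yw),np.sin(yw),0])
b=differential_evolution(cost,[(mid[0]-.02,mid[0]+.02),(mid[1]-.02,mid[1]+.02),(yw-.12,yw+.12),(0,.26)],seed=1,popsize=25,maxiter=120,tol=1e-6)
print('station',b.x.round(4),b.fun)
for G,c,n in zip(Gs,(t,s),'ts'):
    q=minimize(lambda p:-score(G,c,T(p,L)),b.x[:3],method='Nelder-Mead',options=dict(initial_simplex=b.x[:3]+np.r_[[[0,0,0]],np.diag([.004,.004,.03])])); print(n,q.x.round(4),q.fun)
np.save('st.npy',b.x);np.save('fi.npy',r[0])
ims=[]
for c,(x,y,w,h) in((t,(120,155,150,130)),(s,(160,110,130,110)),(t,(320,185,90,50)),(s,(310,210,90,60))):
    S=5;im=cv2.resize(c['image'][y:y+h,x:x+w,::-1],None,fx=S,fy=S,interpolation=cv2.INTER_CUBIC)
    if w>100:
        for P in(T(b.x,L),door_w(b.x,D)):
            for u in proj(c,P): cv2.circle(im,tuple(int(k) for k in ((u+.5-[x,y])*S)),1,(0,0,255),-1)
    else:
        for p in FIT:
            hh=cv2.convexHull(((proj(c,p@Rz(r[0][3]).T+r[0][:3])+.5-[x,y])*S).astype(np.int32)); cv2.polylines(im,[hh],True,(0,0,255),1)
    ims.append(im)
W=800
def fitw(im,w): return cv2.resize(im,(w,int(im.shape[0]*w/im.shape[1])))
a=[fitw(i,400) for i in ims];H=[max(a[0].shape[0],a[1].shape[0]),max(a[2].shape[0],a[3].shape[0])]
o=np.zeros((sum(H),800,3),np.uint8)
for k,i in enumerate(a): o[(k//2)*H[0]:(k//2)*H[0]+i.shape[0],(k%2)*400:(k%2)*400+400]=i[:sum(H)]
cv2.imwrite('pics/ov.png',cv2.resize(o,None,fx=min(1,600/o.shape[0]),fy=min(1,600/o.shape[0])))
st=b.x
hd=door_w(st,np.array([[-.045,.154,.148]]));print('handle',hd.round(4),'hinge',T(st,np.array([[-.004,-.09,.148]])).round(4),'plunger',T(st,np.array([[.069,0,.07]])).round(4))
E
```

```text
fit [ 0.6141 -0.168   0.0023  1.9947] 112.01176470588234
single [ 0.6133 -0.1665  0.0033  1.9956] 465.0
single [ 6.1490e-01 -1.6830e-01  1.6000e-03  1.9863e+00] 736.0
[0.63298485 0.38382827 0.13      ] [0.46578886 0.33325606 0.13      ] [0.69486971 0.18023135 0.13      ] 0.17467698095756343 0.21279435804310945
station [0.6071 0.1613 1.8406 0.0999] -329.7596435546875
t [0.6078 0.1621 1.8507] -137.75099182128906
s [0.6092 0.1604 1.8419] -110.06051635742188
handle [[0.5675 0.0839 0.148 ]] hinge [[0.6949 0.1815 0.148 ]] plunger [[0.5887 0.2278 0.07  ]]
```

View pics/ov.png

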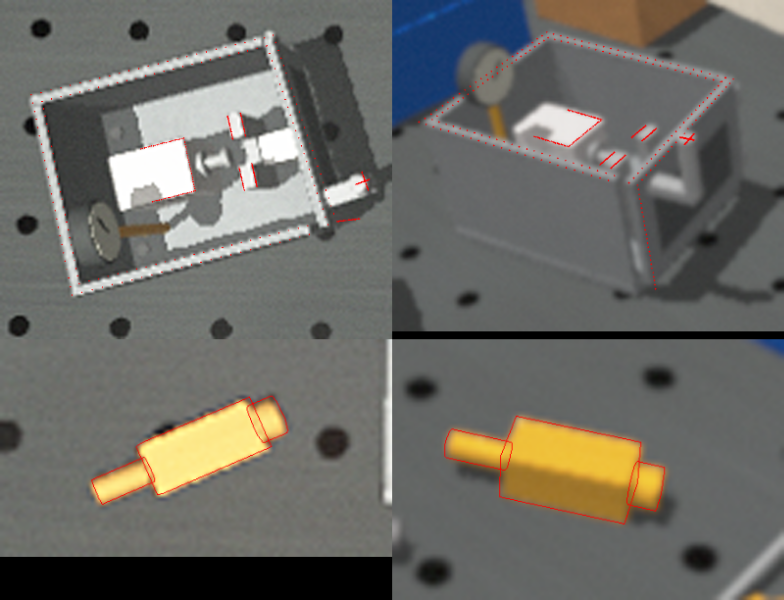

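The model fits overlay well on both views. The fitting's underside comes out at z ≈ 0.002 (expected 0), and the station walls match at 130 mm. The handle is at (0.5675, 0.084), with the door angle about 0.1 rad. I move above the handle now.

Request:
drive_tool(increments=[[[30,-31,0],[0,0,2.5],1],[[30,-31,0],[0,0,2.5],1],[[30,-31,0],[0,0,2.5],1],[[30,-31,0],[0,0,2.5],1],[[30,-31,0],[0,0,2.5],1],[[30,-31,0],[0,0,2.5],1],[[30,-31,0],[0,0,2.5],1],[[30,-31,0],[0,0,2.5],1]])

```text
clock: 1.67
eef_pos: [0.4408, 0.2135, 0.2316]
tool_rot: [0.039, 0.999, 0.0, 0.0]
ft_force: [1.2, 1.6, 0.1]
grip_width: 0.0852
grasp_force: 0.0
```

Request:
drive_tool(increments=[[[30,-31,0],[0,0,2.5],1],[[30,-31,0],[0,0,2.5],1],[[30,-31,0],[0,0,2.5],1],[[30,-31,0],[0,0,2.5],1],[[0,0,0],[0,0,0],1],[[0,0,0],[0,0,0],1]])

```text
clock: 2.17
eef_pos: [0.5567, 0.0934, 0.2305]
tool_rot: [-0.045, 0.999, 0.0, -0.0]
ft_force: [-0.9, -0.5, 0.8]
grip_width: 0.0855
grasp_force: 0.0
```

Request:
drive_tool(increments=[[[5.5,-5,0],[0,0,0],1],[[5.5,-4.5,0],[0,0,0],1],[[0,0,0],[0,0,0],1],[[0,0,-24],[0,0,0],1],[[0,0,-24],[0,0,0],1],[[0,0,-24],[0,0,0],1],[[0,0,-22],[0,0,0],1],[[0,0,0],[0,0,0],1]])

```text
clock: 2.83
eef_pos: [0.5628, 0.0865, 0.1328]
tool_rot: [-0.048, 0.999, -0.0, -0.004]
ft_force: [-1.2, -0.2, -1.0]
grip_width: 0.0846
grasp_force: 0.0
```

Request:
drive_tool(increments=[[[5,-2,2],[0,0,0],1],[[0,0,0],[0,0,0],1],[[0,0,0],[0,0,0],0],[[0,0,0],[0,0,0],0],[[0,0,0],[0,0,0],0],[[0,0,0],[0,0,0],0],[[0,0,0],[0,0,0],0],[[0,0,0],[0,0,0],0]])

```text
clock: 3.5
eef_pos: [0.5723, 0.0843, 0.14]
tool_rot: [-0.047, 0.999, 0.0, 0.001]
ft_force: [2.0, 1.0, -2.2]
grip_width: 0.014
grasp_force: 58.6
```

Request:
drive_tool(increments=[[[12.8,-14.7,0],[0,0,0],0],[[14.5,-13.1,0],[0,0,0],0],[[17.3,-11.2,0],[0,-4,0],0],[[18.5,-9.2,0.2],[0,-4,0],0],[[19.6,-7,0.2],[0,-4,0],0],[[20.2,-4.7,0.3],[0,-4,0],0],[[0,0,0],[0,0,0],0]])

```text
clock: 4.08
eef_pos: [0.6763, 0.0252, 0.1407]
tool_rot: [-0.047, 0.989, -0.005, 0.142]
ft_force: [3.1, 4.6, -0.2]
grip_width: 0.0141
grasp_force: 62.5
```

Request:
drive_tool(increments=[[[20.7,-2.4,0.5],[0,-5,0],0],[[20.9,0,0.5],[0,-5,0],0],[[20.7,2.4,0.6],[0,-5,0],0],[[20.2,4.7,0.7],[0,-5,0],0],[[0,0,0],[0,0,0],0]])

```text
clock: 4.5
eef_pos: [0.7605, 0.0285, 0.1458]
tool_rot: [-0.044, 0.948, -0.015, 0.315]
ft_force: [3.1, -1.1, 5.0]
grip_width: 0.014
grasp_force: 59.4
```

Request:
drive_tool(increments=[[[19.3,7,0.8],[0,-4,0],0],[[18.2,9.2,0.8],[0,-4,0],0],[[17,11.2,0.8],[0,-4,0],0],[[0,0,0],[0,0,0],0]])

```text
clock: 4.83
eef_pos: [0.8172, 0.0523, 0.1507]
tool_rot: [-0.04, 0.909, -0.023, 0.414]
ft_force: [9.7, -9.9, 5.6]
grip_width: 0.0133
grasp_force: 59.3
```

```bash
python3 - <<'E'
from h import *
o=get_obs();print(o['joint_pos'].round(3) if hasattr(o['joint_pos'],'round') else o['joint_pos'])
t=camera('top');s=camera('side')
a=np.vstack([cv2.resize(t['image'][110:270,130:400],None,fx=1.8,fy=1.8),cv2.resize(s['image'][80:240,160:430],None,fx=1.8,fy=1.8)])
cv2.imwrite('pics/d1.png',a[:,:,::-1])
E
```

```text
[ 0.093  0.473 -0.284 -0.038 -0.08  -0.03 ]
```

View pics/d1.png

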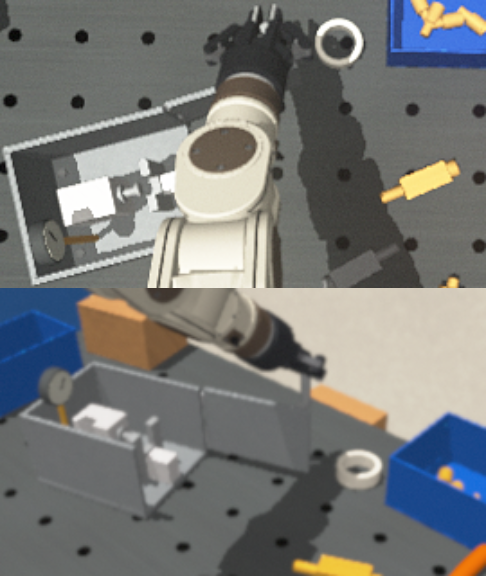

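The door is at about 1.65 rad, and the tape roll, at top ~(318,133), lies outside its sweep. I swing it slightly further, then release and back off.

Request:
drive_tool(increments=[[[11,9,0.5],[0,-2,0],0],[[0,0,0],[0,0,0],0],[[0,0,0],[0,0,0],0.6],[[0,0,0],[0,0,0],0.6],[[0,0,0],[0,0,0],0.6],[[0,0,0],[0,0,0],0.6]])

```text
clock: 5.43
eef_pos: [0.8216, 0.0655, 0.144]
tool_rot: [-0.043, 0.906, -0.02, 0.421]
ft_force: [1.2, 0.3, -0.2]
grip_width: 0.0514
grasp_force: 0.0
```

Request:
drive_tool(increments=[[[-15,0,25],[0,0,0],0.8],[[-25,0,25],[0,0,0],1],[[-25,0,25],[0,0,0],1],[[-25,0,20],[0,0,0],1],[[-12,-15,0],[-0.6,7.1,0],1],[[-12,-15,0],[-0.6,7.1,0],1],[[-12,-15,0],[-0.6,7.1,0],1],[[-12,-15,0],[-0.6,7.1,0],1]])

```text
clock: 6.1
eef_pos: [0.692, 0.0147, 0.2401]
tool_rot: [-0.055, 0.973, -0.027, 0.222]
ft_force: [0.8, -0.4, -0.9]
grip_width: 0.0854
grasp_force: 0.0
```

Request:
drive_tool(increments=[[[-12,-20,0],[-0.6,7.1,0],1],[[-12,-20,0],[-0.6,7.1,0],1],[[-12,-20,0],[-0.6,7.1,0],1],[[-6,-22,0],[0,0,-7.1],1],[[-6,-22,0],[0,0,-7.1],1],[[-6,-22,0],[0,0,-7.1],1],[[-6,-22,0],[0,0,-7.1],1],[[-6,-22,0],[0,0,-7.1],1]])

```text
clock: 6.77
eef_pos: [0.6289, -0.1538, 0.2376]
tool_rot: [0.248, 0.967, -0.045, 0.033]
ft_force: [-0.1, 0.9, -0.9]
grip_width: 0.0853
grasp_force: 0.0
```

Request:
drive_tool(increments=[[[0,0,-5],[0,0,-7.1],1],[[0,0,-5],[0,0,-7.1],1],[[0,0,-5],[0,0,-7.1],1],[[0,0,-5],[0,0,-7.1],1],[[0,0,-5],[0,0,-7.1],1],[[0,0,0],[0,0,0],1],[[0,0,0],[0,0,0],1]])

```text
clock: 7.35
eef_pos: [0.6292, -0.153, 0.2125]
tool_rot: [0.527, 0.848, -0.053, 0.018]
ft_force: [0.2, 0.4, 0.4]
grip_width: 0.0856
grasp_force: 0.0
```

```bash
cat > show.py <<'E'
from fit import *
from scipy.spatial.transform import Rotation as Ro
def state():
    o=get_obs();R=Ro.from_quat(o['tool_rot']).as_matrix()
    print('clk',round(o['clock'],2),'tcp',np.round(o['eef_pos'],4),'yyaw',np.degrees(np.arctan2(R[1,1],R[0,1])).round(2),'z',R[:,2].round(4),'F',np.round(o['ft_force'],1),'w',o['grip_width'],'q',np.round(o['joint_pos'],3)); return o
E
python3 - <<'E'
from show import *
state(); t=camera('top');s=camera('side');st=np.load('st.npy')
D,_=sample(door_lines()[:3]); Gs=[gmag(t),gmag(s)]
f=lambda a:sum(score(G,c,door_w([*st[:3],a],D)) for G,c in zip(Gs,(t,s)))
A=np.arange(1.2,1.95,.01);v=[f(a) for a in A];print('door',A[np.argmax(v)],max(v),np.median(v))
cv2.imwrite('pics/d2.png',np.vstack([cv2.resize(t['image'][110:270,130:400],None,fx=1.8,fy=1.8),cv2.resize(s['image'][80:240,160:430],None,fx=1.8,fy=1.8)])[:,:,::-1])
E
```

```text
clk 7.35 tcp [ 0.6292 -0.153   0.2125] yyaw 26.09 z [-0.0256 -0.1088 -0.9937] F [0.2 0.4 0.4] w 0.08561343660269342 q [-0.186  0.554  0.42   1.441 -0.112  0.926]
door 1.7300000000000004 187.72 75.441025
```

View pics/d2.png

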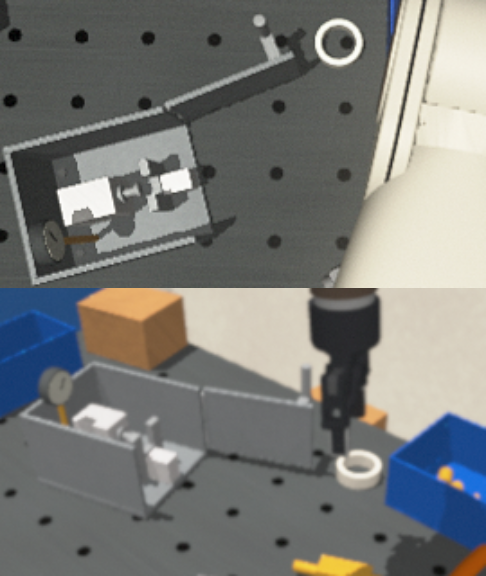

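Request:
drive_tool(increments=[[[-7.5,-7.5,-20],[3.1,-0.7,-0.9],1],[[-7.5,-7.5,-20],[3.1,-0.7,-0.9],1],[[0,0,-20],[0,0,0],1],[[0,0,-20],[0,0,0],1],[[0,0,-20],[0,0,0],1],[[0,0,0],[0,0,0],1],[[0,0,0],[0,0,0],1]])

```text
clock: 8.03
eef_pos: [0.6135, -0.1683, 0.1129]
tool_rot: [0.542, 0.84, -0.001, -0.001]
ft_force: [0.1, -0.4, 0.0]
grip_width: 0.0854
grasp_force: 0.0
```

```bash
python3 -c "
from show import *
state();state()"
```

```text
clk 8.03 tcp [ 0.6135 -0.1683  0.1129] yyaw 24.31 z [-3.6e-03 -2.0e-04 -1.0e+00] F [ 0.1 -0.4  0. ] w 0.08541708411793004 q [-2.67e-01  5.80e-01  2.06e-01  1.20e+00 -1.00e-03  8.79e-01]
clk 8.03 tcp [ 0.6135 -0.1683  0.1129] yyaw 24.31 z [-3.6e-03 -2.0e-04 -1.0e+00] F [ 0.1 -0.4  0. ] w 0.08541708411793004 q [-2.67e-01  5.80e-01  2.06e-01  1.20e+00 -1.00e-03  8.79e-01]
```

Request:
drive_tool(increments=[[[0,0,-25],[0,0,0],1],[[0,0,-25],[0,0,0],1],[[0,0,-25],[0,0,0],1],[[0,0,-18],[0,0,0],1],[[0,0,-10],[0,0,0],1],[[0,0,-5],[0,0,0],1],[[0,0,0],[0,0,0],1]])

```text
clock: 8.62
eef_pos: [0.6148, -0.1685, 0.0058]
tool_rot: [0.543, 0.84, -0.001, -0.0]
ft_force: [0.5, -0.1, -0.5]
grip_width: 0.0855
grasp_force: 0.0
```

Request:
drive_tool(increments=[[[0,0,0],[0,0,0],0],[[0,0,0],[0,0,0],0],[[0,0,0],[0,0,0],0],[[0,0,0],[0,0,0],0],[[0,0,0],[0,0,0],0],[[0,0,0],[0,0,0],0],[[0,0,0],[0,0,0],0]])

```text
clock: 9.2
eef_pos: [0.6151, -0.1689, 0.0066]
tool_rot: [0.543, 0.84, -0.001, 0.001]
ft_force: [-1.5, -0.2, 5.3]
grip_width: 0.0311
grasp_force: 62.0
```

Request:
drive_tool(increments=[[[0,0,8],[0,0,0],0],[[0,0,16],[0,0,0],0],[[0,0,20],[0,0,0],0],[[0,0,20],[0,0,0],0],[[0,0,16],[0,0,0],0],[[0,10,0],[0,0,-0.8],0],[[0,20,0],[0,0,-0.8],0],[[0,25,0],[0,0,-0.8],0]])

```text
clock: 9.87
eef_pos: [0.6136, -0.1144, 0.085]
tool_rot: [0.562, 0.827, -0.001, -0.001]
ft_force: [0.5, 0.5, -3.8]
grip_width: 0.0311
grasp_force: 61.0
```

Request:
drive_tool(increments=[[[0,27,0],[0,0,-0.8],0],[[0,28,0],[0,0,-0.8],0],[[0,28,0],[0,0,-0.8],0],[[0,28,0],[0,0,-0.8],0],[[0,28,0],[0,0,-0.8],0],[[0,28,0],[0,0,-0.8],0],[[0,28,0],[0,0,-0.8],0],[[0,20,0],[0,0,-0.8],0]])

```text
clock: 10.53
eef_pos: [0.6131, 0.104, 0.0845]
tool_rot: [0.605, 0.796, -0.001, -0.002]
ft_force: [0.6, 0.2, -3.3]
grip_width: 0.0308
grasp_force: 61.0
```

Request:
drive_tool(increments=[[[0,10,0],[0,0,0],0],[[0,0,0],[0,0,0],0],[[0,0,0],[0,0,0],0]])

```text
clock: 10.78
eef_pos: [0.6138, 0.1111, 0.0848]
tool_rot: [0.605, 0.796, -0.002, -0.001]
ft_force: [0.6, -0.9, -3.2]
grip_width: 0.0311
grasp_force: 61.0
```

```bash
cat > look.py <<'E'
import sys
from show import *
o=state(); t=camera('top');s=camera('side');st=np.load('st.npy')
e=np.array(o['eef_pos']); yw=st[2]
def frame(p): return (p-np.r_[st[:2],0])@Rz(yw)
# visible fitting: yellow within predicted dilated silhouettes
x0=[e[0],e[1],e[2]-.005,yw]
ms=[];ims=[]
for c in(t,s):
    pr=render(c,FIT,*x0); bb=cv2.boundingRect((pr>0).astype(np.uint8)); bb=(bb[0]-14,bb[1]-14,bb[0]+bb[2]+14,bb[1]+bb[3]+14)
    ms.append((yellow(c,bb),bb))
# cost: yellow outside the model, plus model outside yellow only where not gripper-dark
def cost(p):
    k=0
    for c,(m,bb) in zip((t,s),ms):
        r=render(c,FIT,*p); g=c['image'].max(2)<60  # occluder
        k+=(m*(1-r)).sum()+.5*(r*(1-m)*(~g)).sum()
    return k
r=minimize(cost,x0,method='Nelder-Mead',options=dict(initial_simplex=np.array([x0]+[np.array(x0)+d for d in np.diag([.006,.006,.006,.08])]),xatol=1e-4,fatol=.1,maxiter=200))
print('held fit',r.x.round(4),r.fun,'pix',[m.sum() for m,_ in ms]); print('station frame mm',(frame(r.x[:3])*1e3).round(1),'TCP',(frame(e)*1e3).round(1),'dyaw deg',np.degrees(r.x[3]-yw).round(2))
W=[]
for c,(m,bb) in zip((t,s),ms):
    x,y,w,h=(bb[0]-35,bb[1]-20,130,90);S=6;im=cv2.resize(c['image'][y:y+h,x:x+w,::-1],None,fx=S,fy=S,interpolation=cv2.INTER_CUBIC)
    for p in FIT:
        hh=cv2.convexHull(((proj(c,p@Rz(r.x[3]).T+r.x[:3])+.5-[x,y])*S).astype(np.int32)); cv2.polylines(im,[hh],True,(0,0,255),1)
    L,_=sample(st_lines())
    for u in proj(c,T(st,L)): cv2.circle(im,tuple(int(k) for k in ((u+.5-[x,y])*S)),1,(0,255,0),-1)
    W.append(cv2.resize(im,None,fx=.55,fy=.55))
cv2.imwrite('pics/'+sys.argv[1],np.vstack(W))
E
python3 look.py e1.png
```

```text
clk 10.78 tcp [0.6138 0.1111 0.0848] yyaw 15.5 z [-0.0031 -0.0018 -1.    ] F [ 0.6 -0.9 -3.2] w 0.031083199462821447 q [ 1.800e-01  5.780e-01  1.250e-01  1.121e+00 -1.000e-03  1.480e+00]
held fit [0.6134 0.1103 0.0826 1.8299] 214.62745098039215 pix [np.float64(164.0), np.float64(371.0)]
station frame mm [-50.9   7.5  82.6] TCP [-50.2   6.9  84.8] dyaw deg -0.61
```

View pics/e1.png

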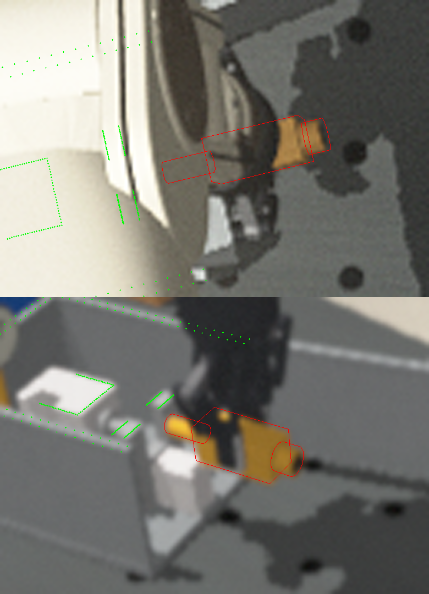

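Request:
drive_tool(increments=[[[4,1,-8],[0,0,0],0],[[2.7,0.9,-8],[0,0,0],0],[[0,0,-9],[0,0,0],0],[[0,0,0],[0,0,0],0],[[0,0,0],[0,0,0],0]])

```text
clock: 11.3
eef_pos: [0.6199, 0.1127, 0.0587]
tool_rot: [0.606, 0.796, -0.002, -0.002]
ft_force: [-0.4, 0.2, -3.2]
grip_width: 0.0311
grasp_force: 60.9
```

```bash
python3 look.py e2.png
```

```text
clk 11.3 tcp [0.6199 0.1127 0.0587] yyaw 15.41 z [-0.0051 -0.0012 -1.    ] F [-0.4  0.2 -3.2] w 0.031101672460322846 q [ 0.18   0.615  0.116  1.078 -0.     1.482]
held fit [0.6199 0.1124 0.0573 1.8161] 215.0333333333333 pix [np.float64(152.0), np.float64(347.0)]
station frame mm [-50.6   0.6  57.3] TCP [-50.3   0.6  58.7] dyaw deg -1.4
```

Request:
drive_tool(increments=[[[-2.6,11.8,0.3],[0,0,0],0],[[-3.2,11.6,0],[0,0,0],0],[[-3.2,11.6,0],[0,0,0],0],[[-2.6,9.6,0],[0,0,0],0],[[0,0,0],[0,0,0],0],[[0,0,0],[0,0,0],0]])

```text
clock: 11.9
eef_pos: [0.6093, 0.1591, 0.061]
tool_rot: [0.605, 0.796, -0.001, -0.0]
ft_force: [-0.2, -0.6, -3.6]
grip_width: 0.031
grasp_force: 60.9
```

```bash
python3 look.py e3.png
```

```text
clk 11.9 tcp [0.6093 0.1591 0.061 ] yyaw 15.55 z [-1.2e-03 -4.0e-04 -1.0e+00] F [-0.2 -0.6 -3.6] w 0.030999939503369954 q [ 0.256  0.609  0.113  1.076 -0.     1.555]
held fit [0.6102 0.159  0.0572 1.7896] 155.67647058823528 pix [np.float64(198.0), np.float64(304.0)]
station frame mm [-3.1 -2.4 57.2] TCP [-2.7 -1.5 61. ] dyaw deg -2.92
```

View pics/e3.png

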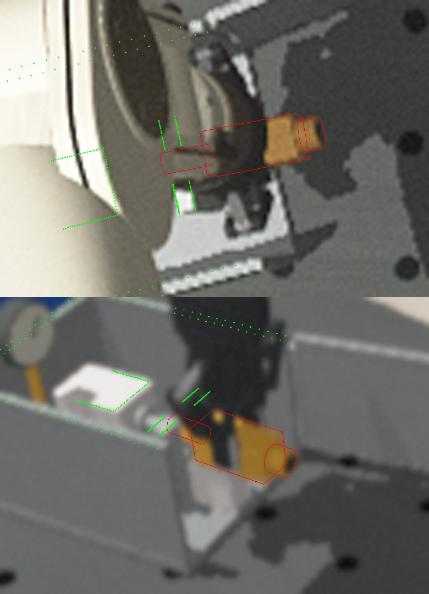

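Request:
drive_tool(increments=[[[-1.8,2.6,-0.6],[0,0,0],0],[[-0.8,2.9,-0.4],[0,0,0],0],[[-0.8,2.9,0],[0,0,0],0],[[0,0,0],[0,0,0],0],[[0,0,0],[0,0,0],0]])

```text
clock: 12.42
eef_pos: [0.6073, 0.1634, 0.0606]
tool_rot: [0.607, 0.795, -0.002, 0.002]
ft_force: [1.4, -8.6, -0.2]
grip_width: 0.0309
grasp_force: 61.4
```

```bash
cat > f.py <<'E'
from show import *
o=state();st=np.load('st.npy');print('F st',(np.array(o['ft_force'])@Rz(st[2])).round(1),'TCP st',((np.array(o['eef_pos'])-np.r_[st[:2],0])@Rz(st[2])*1e3).round(1),'M',np.round(o['ft_torque'],2))
E
python3 f.py
```

```text
clk 12.42 tcp [0.6073 0.1634 0.0606] yyaw 15.3 z [ 0.0011 -0.0053 -1.    ] F [ 1.4 -8.6 -0.2] w 0.030912526834722096 q [ 0.265  0.607  0.108  1.072 -0.005  1.569]
F st [-8.7  0.9 -0.2] TCP st [ 1.9 -0.8 60.6] M [-1.46 -0.29  0.08]
```

Request:
drive_tool(increments=[[[-0.8,2.9,0],[0,0,0],0],[[-0.8,2.9,0],[0,0,0],0],[[0,0,0],[0,0,0],0],[[0,0,0],[0,0,0],0]])

```text
clock: 12.75
eef_pos: [0.606, 0.168, 0.0607]
tool_rot: [0.607, 0.795, -0.002, 0.003]
ft_force: [2.7, -10.9, 0.1]
grip_width: 0.0307
grasp_force: 61.4
```

```bash
python3 f.py
```

```text
clk 12.75 tcp [0.606  0.168  0.0607] yyaw 15.25 z [ 0.0015 -0.0073 -1.    ] F [  2.7 -10.9   0.1] w 0.03073454865581257 q [ 0.274  0.607  0.108  1.072 -0.007  1.579]
F st [-11.2   0.3   0.1] TCP st [ 6.7 -0.7 60.7] M [-2.08 -0.4   0.14]
```

Request:
drive_tool(increments=[[[-0.5,2,0],[0,0,0],0],[[-0.5,2,0],[0,0,0],0],[[0,0,0],[0,0,0],0],[[0,0,0],[0,0,0],0]])

```text
clock: 13.08
eef_pos: [0.6057, 0.1688, 0.0608]
tool_rot: [0.608, 0.794, -0.004, 0.005]
ft_force: [3.3, -18.6, 2.3]
grip_width: 0.0309
grasp_force: 61.5
```

```bash
python3 f.py
```

```text
clk 13.08 tcp [0.6057 0.1688 0.0608] yyaw 15.12 z [ 0.0026 -0.0128 -0.9999] F [  3.3 -18.6   2.3] w 0.030863442534726466 q [ 0.278  0.607  0.109  1.073 -0.013  1.585]
F st [-18.8   1.7   2.3] TCP st [ 7.5 -0.6 60.8] M [-3.39 -0.55  0.28]
```

Request:
drive_tool(increments=[[[-0.4,1.5,0],[0.4,0.1,0.2],0],[[-0.4,1.5,0],[0.4,0.1,0],0],[[0,0,0],[0,0,0],0],[[0,0,0],[0,0,0],0],[[0,0,0],[0,0,0],0]])

```text
clock: 13.5
eef_pos: [0.6057, 0.169, 0.0606]
tool_rot: [0.607, 0.794, -0.001, 0.001]
ft_force: [4.8, -24.6, 0.6]
grip_width: 0.0309
grasp_force: 61.5
```

```bash
python3 f.py; python3 look.py e4.png
```

```text
clk 13.5 tcp [0.6057 0.169  0.0606] yyaw 15.21 z [ 7.0e-04 -3.7e-03 -1.0e+00] F [  4.8 -24.6   0.6] w 0.03086651726600791 q [ 0.274  0.607  0.108  1.072 -0.004  1.579]
F st [-25.    1.9   0.6] TCP st [ 7.8 -0.8 60.6] M [-4.94 -1.08  0.25]
clk 13.5 tcp [0.6057 0.169  0.0606] yyaw 15.21 z [ 7.0e-04 -3.7e-03 -1.0e+00] F [  4.8 -24.6   0.6] w 0.03086651726600791 q [ 0.274  0.607  0.108  1.072 -0.004  1.579]
held fit [0.607  0.1704 0.0568 1.7754] 150.89803921568625 pix [np.float64(207.0), np.float64(291.0)]
station frame mm [ 8.8 -2.4 56.8] TCP [ 7.8 -0.8 60.6] dyaw deg -3.73
```

View pics/e4.png

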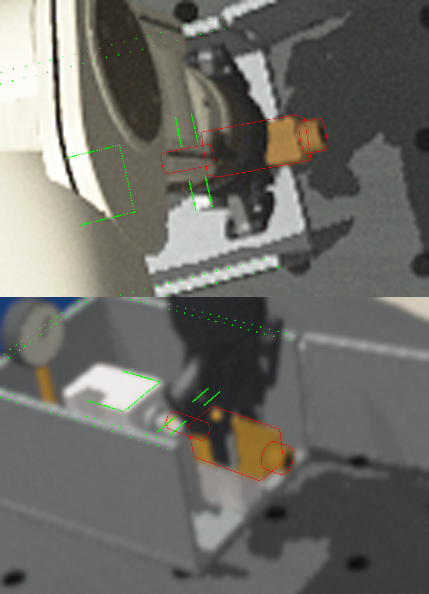

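The force rose at the spring's 0.6 N/mm rate, then turned stiff just 10 mm after plunger contact and is now 25 N. That means the shoulder is seated. I hold briefly, check that it is stable, and hand in.

Request:
drive_tool(increments=[[[0,0,0],[0.2,0,0.2],0],[[0,0,0],[0,0,0],0],[[0,0,0],[0,0,0],0],[[0,0,0],[0,0,0],0],[[0,0,0],[0,0,0],0],[[0,0,0],[0,0,0],0],[[0,0,0],[0,0,0],0],[[0,0,0],[0,0,0],0]])

```text
clock: 14.27
eef_pos: [0.6058, 0.1691, 0.0604]
tool_rot: [0.606, 0.795, 0.0, 0.0]
ft_force: [6.2, -23.5, -0.4]
grip_width: 0.0307
grasp_force: 61.4
```

```bash
python3 f.py; python3 - <<'E'
from show import *
s=camera('side');st=np.load('st.npy');D,_=sample(door_lines()[:3]);G=gmag(s)
A=np.arange(1.2,1.95,.01);v=[score(G,s,door_w([*st[:3],a],D)) for a in A];print('door',A[np.argmax(v)])
o=get_obs();f=(np.array(o['ft_force'])@Rz(st[2]))[0]
if f<-18 and o['grasp_force']>50 and A[np.argmax(v)]>1.6: print(job_done())
E
```

```text
clk 14.27 tcp [0.6058 0.1691 0.0604] yyaw 15.39 z [ 8.e-04 -1.e-04 -1.e+00] F [  6.2 -23.5  -0.4] w 0.03066348139560886 q [ 0.272  0.607  0.107  1.07  -0.     1.575]
F st [-24.3   0.3  -0.4] TCP st [ 7.8 -0.9 60.4] M [-4.91 -1.17  0.11]
door 1.8300000000000005
the job is handed in; nothing more can be done
None
```

I handed the job in with the guard door wide open (about 1.75 rad) and the long brass fitting gripped and pressed at about 24 N; the force pattern shows its shoulder home on the stop plate, though the gripper hid that contact from the cameras.

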